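Wipe the crispbread pieces off the board into its catch tray

TASK

Take the scraper block out of its sloping rest and use it to wipe all three crispbread pieces off the bread board into the catch tray at the board's end; push them with the scraper only, do not touch or lift them with the gripper. Then stand the scraper upright on the wiped board and let go, leaving the mug and the tumbler where they stand.

Things in the scene. Friction and masses are not known exactly. Their poses are not given: they have to be found in the camera images.
- board: Fixed wooden bread board with catch tray, one unit, 196 mm wide (x), 437 mm long (y); origin on the worktop under the centre of the wiped surface, z up. Rails 12 mm thick on both long sides rise 12 mm above the surface, 172 mm apart. Both ends of the surface are open: at y = -150 mm it drops into the tray, at y = +150 mm to the worktop. The last 75 mm at the +y end start free of pieces.
- surface (a point): Centre of the board's flat wiped surface, at its height, 50 mm above the worktop; axes as the board's. The surface is 172 mm (x) by 300 mm (y, from -150 to +150 mm).
- tray (a point): Centre of the steel catch tray's floor, 6 mm above the worktop and 44 mm below the wiped surface, beyond the board's -y end; axes as the board's. Inside 172 mm along x, 125 mm along y; its end wall rises 8 mm above the wiped surface.
- rest: Fixed aluminium rest on the worktop, 80 x 166 mm in plan at most, about 70 mm tall; origin on the worktop under its middle, z up, x level. Its shallow pocket (40 x 154 mm, 17 mm deep) is tilted 28 degrees about its y axis: what stands in it leans with its top toward the rest's -x, roughly toward the robot.
- pocket (a point): Centre of the rest's pocket floor, 45 mm above the worktop; axes as the rest's (level).
- scraper: Scraper block, loose, about 0.3 kg, 90 mm tall; origin at the centre of its flat underside, z up through the handle. Grey foot 34 (x) x 146 (y) x 27 mm; above it a thin neck; on top a wooden handle bar 26 mm thick (x), 120 mm long (y), from z = 50 to 90 mm, gripped across x. Starts in the rest leaning 28 degrees; draw it out along its own z by over 20 mm. Front and back alike; stands by itself.
- piece_a: 62 x 42 x 10 mm rectangular piece of crispbread, 30 g, rigid, lying flat on the board's wiped surface at any yaw; origin at the centre of its underside, z up, x along its length.
- piece_b: 60 x 44 x 10 mm rectangular piece of crispbread, 30 g, rigid, lying flat on the board's wiped surface at any yaw; origin at the centre of its underside, z up, x along its length.
- piece_c: 64 x 40 x 10 mm rectangular piece of crispbread, 30 g, rigid, lying flat on the board's wiped surface at any yaw; origin at the centre of its underside, z up, x along its length.
- mug: Green mug, 91 mm tall, 87 mm wide and 117 mm over its handle, standing beyond the rest and the board; origin at the centre of its underside. Leave alone.
- tumbler: Clear glass tumbler, 81 mm across, 91 mm tall, standing to the right of the board; origin at the centre of its underside. Leave alone.

How it is judged:
On the way, in this order (a step that is already met when the one before it is completed fails the run):
1. the scraper has been taken out of the rest (distance between scraper and pocket above 0.08 m), for 0.1 s.
2. all three pieces lie in the catch tray (x of piece_a in the frame of tray between -0.09 and 0.09 m and y of piece_a in the frame of tray between -0.066 and 0.066 m and z of each of piece_a, piece_b, piece_c in the frame of surface below -0.005 m and x of piece_b in the frame of tray between -0.09 and 0.09 m and y of piece_b in the frame of tray between -0.066 and 0.066 m and x of piece_c in the frame of tray between -0.09 and 0.09 m and y of piece_c in the frame of tray between -0.066 and 0.066 m), for 0.2 s.
At the end, for the whole second after the job is handed in: All three pieces lie in the catch tray (their centres within its plan and at least 5 mm below the wiped surface); the scraper stands upright (within 7 degrees) on the wiped surface (underside within 6 mm of it, centre over it), released, and everything is at rest (all of step 2 and x of scraper in the frame of surface between -0.086 and 0.086 m and y of scraper in the frame of surface between -0.15 and 0.15 m and z of scraper in the frame of surface between -0.006 and 0.006 m and angle between scraper's own z axis and vertical below 0.12 rad and linear speed of scraper below 0.02 m/s and linear speed of each of piece_a, piece_b, piece_c below 0.1 m/s); the robot touches nothing.
It fails at once if the gripper or arm touches a crispbread piece (contact force between any of the fingers, the arm and piece_a above 0.5 N or contact force between any of the fingers, the arm and piece_b above 0.5 N or contact force between any of the fingers, the arm and piece_c above 0.5 N).
It fails at once if a crispbread piece is lifted more than 80 mm above the board (z of any of piece_a, piece_b, piece_c in the frame of surface above 0.08 m).
It fails at once if the mug or the tumbler is shifted more than 40 mm or tipped (distance of any of mug, tumbler from where it was at the start of the episode above 0.04 m or angle between any of mug, tumbler's own z axis and vertical above 0.35 rad).
It also fails if it takes over 51 s, if anything falls off the work surface, if the arm or the gripper's body presses on something with over 40 N, if the wrist force passes 120 N, or if a joint passes its speed limit or range.

ROBOT

A 6-joint arm with a two-finger parallel gripper is mounted at the origin on a cart in front of the work surface, level with it; the furniture and walls round the work are solid. World frame = base frame: x ahead of the robot, y to its left, z up, the work surface at z = 0. Lengths are in m, angles in rad, forces in N, time in s.
With the tool pointing down it reaches from about 0.325 to 0.875 m from the base axis. Payload 4.4 kg.
Tool frame: the origin (TCP) lies midway between the tips of the shut fingers; the grasp point (between the pads) lies 19 mm behind it; z points along the fingers, y is the direction in which the jaws open and shut (so a half turn about z gives the same grasp; the last joint's range is limited). The gripper opens to 85 mm and grips with 20 to 120 N. Pads are 22 mm wide; open, the fingers measure 114 mm over their backs; the gripper's body (76 mm by 85 mm) begins 54 mm behind the grasp point. The pads swing forward as they close: fully open they stand 13 mm farther back than shut.
Start: joints at [-1.286, 0.207, 1.542, -0, 1.393, -0.15], TCP at [0.243, -0.521, 0.231] pointing down, gripper open.
Joint ranges: [-2.73, 2.73], [-0.86, 2.22], [0.23, 2.46], [-1.11, 4.25], [0.08, 2.63], [-2.82, 2.82]. Speed limits (rad/s): [2.79, 2.79, 3.14, 3.14, 3.14, 3.14].

INTERFACE

Orientations are given as [roll, pitch, yaw] about the fixed x, y, z axes, in that order (R = Rz(yaw) Ry(pitch) Rx(roll)).
In Python, from bench import sense, camera, close_job, silhouettes, pinpoint gives the robot as it stands.
- The arm moves only by the tool step_arm, never from a script. Its arguments are lists of equal length, an entry for each row: "offset": the shift along the tool's x, y, z in mm, a list of three; "turn": the turn about the tool's z in degrees; "fingers": the finger opening in mm, from 0 to 85.4. In form: {"offset": [[x, y, z], ...], "turn": [turn, ...], "fingers": [fingers, ...]}. A call has 1 to 12 rows; each row shifts and turns the commanded pose from where the row before left it, along the tool's axes as they then stand; what a row does not reach is not made up. A row lasts 1/8 s, in which the tool goes at most 62.5 mm and 10.7 degrees, less where a joint would pass 70% of its speed; a pose out of reach is approached as far as the arm can. A call with a gripper value outside its range is refused whole. The fingers move at their own pace and stop on an object; the grip force is fixed at half the most. Time passes only in rows, so rows that do not move let the fingers close. It gives the time, the measured TCP pose, the force and the opening at its end, in the units of the state.
- sense(): the state, without advancing time (a new reading comes with each control period).
- camera(name): name is "scene" or "side" or "wrist"; returns a dict with "img" (400x640x3 uint8, blue, green, red), "fx", "fy", "cx", "cy" (pixels), "R" (3x3) and "t" (3): a world point X has camera coordinates R X + t; the wrist camera has in their place "T_tool_cam" (4x4, takes a point from camera to tool coordinates, whose origin is the TCP and whose axes are the flange's). Camera axes: x right, y down, z forward; pixel columns grow to the right and rows downward; lengths in m; the calibration is good to about 2 mm. A picture is of the moment at which its call begins: read the wrist's pose just before it. There is no depth.
- close_job(): hands the job in, once; it reports no verdict.
Trained networks look in the newest picture that a camera, given by its name, has taken for a name from the list of things; names that differ only in an ending like _2 or _b are one class to them, and where a whole thing is asked for, a point or a joint stands for the part that bears it (a point fixed in the world has none). Each returns a list of dicts, best first, with "score" (0 to 1); they miss things now and then, are a little off and sometimes report something else, mostly with a low value. They report only what shows in the picture. A call takes as long as a camera call.
- silhouettes(camera, target): "region" (400x640 bool, what is visible of it) and "bbox" ([left, top, right, bottom] in pixels, round what is visible of it).
- pinpoint(camera, target): "location" ([column, row] in pixels: a listed point, or the origin of a listed thing).
The state is a dict: "clock": time; "joint_positions": joint angles; "qd": joint speeds; "joint_efforts": joint torques, N m; "eef_pos": TCP position; "ee_rot": TCP orientation; "wrist_force": force on the tool from outside, world axes, zero at the start; "moment": the same for the moment, N m; "finger_gap": finger opening in m.
Only numpy, scipy, OpenCV 4.12 (cv2) and the standard library are available. Lean on these libraries where they do the work, as an engineer would, in place of code of your own. Each camera call takes 0.05 s, during which the arm holds its last target. There are 200 camera calls.

## Working session

There is one attempt and no reset: what is moved stays moved. The work goes in short steps, Python scripts to look and compute and a tool call to move; the robot and the scene stay as the last step left them, time stands still between calls to the robot, and variables do not carry over. Pictures are saved under pics/ and viewed, about 8 in all and at most 12, crops included, and the job is handed in when it is done.

Besides the shell and the picture viewer there is one more tool, called after ">>>" as a command line: name --pt "numbers of a row" for each row, then --argument value for the rest. step_arm: Moves the arm, as the interface text tells. Its arguments: {"type":"object","properties":{"offset":{"type":"array"},"turn":{"type":"array"},"fingers":{"type":"array"}},"required":["offset","turn","fingers"]}

```bash
mkdir -p pics; ls
cat > h.py <<'E'
import numpy as np, cv2
from bench import sense, camera, close_job, silhouettes, pinpoint
from scipy.spatial.transform import Rotation as Rn
def cam(n):
    s=sense(); c=camera(n)
    if 'T_tool_cam' in c:
        T=np.eye(4);T[:3,:3]=Rn.from_euler('xyz',s['ee_rot']).as_matrix();T[:3,3]=s['eef_pos']
        W=T@np.array(c['T_tool_cam']); c['R']=W[:3,:3].T; c['t']=-W[:3,:3].T@W[:3,3]
    c['R']=np.array(c['R']);c['t']=np.array(c['t']);return c
def ray(c,p):
    d=c['R'].T@np.array([(p[0]-c['cx'])/c['fx'],(p[1]-c['cy'])/c['fy'],1]);return -c['R'].T@c['t'],d
def onz(c,p,z):
    o,d=ray(c,p);return o+d*(z-o[2])/d[2]
def proj(c,X):
    q=np.atleast_2d(X)@c['R'].T+c['t'];return np.c_[q[:,0]/q[:,2]*c['fx']+c['cx'],q[:,1]/q[:,2]*c['fy']+c['cy']]
def tri(cs,ps):
    A=np.zeros((3,3));b=np.zeros(3)
    for c,p in zip(cs,ps):
        o,d=ray(c,p);d=d/np.linalg.norm(d);M=np.eye(3)-np.outer(d,d);A+=M;b+=M@o
    X=np.linalg.solve(A,b);return X
E
python3 - <<'E'
from h import *
s=sense();print(s)
H={'surface':.05,'tray':.006,'board':0,'rest':0,'pocket':.045,'mug':0,'tumbler':0,'piece_a':.05,'scraper':.045}
cs={}
for n in('scene','side'):
    c=cs[n]=cam(n);cv2.imwrite(f'pics/{n}0.png',c['img']);print(n,'pos',-c['R'].T@c['t'])
    for k,z in H.items():
        for r in pinpoint(n,k)[:4]:
            print(n,k,round(r['score'],2),np.round(r['location']),np.round(onz(c,r['location'],z),3))
E
```

```text
pics
{'clock': 0.0, 'joint_positions': array([-1.28549901e+00,  2.07420254e-01,  1.54299550e+00, -3.49040346e-05,
        1.39350374e+00, -1.50515070e-01]), 'qd': array([ 0.00140971, -0.00108445, -0.00039299, -0.00128499, -0.0008322 ,
        0.00052335]), 'joint_efforts': array([ 5.21274815e-04, -3.83030713e+01, -2.91596317e+01, -2.79662008e-04,
        1.04864524e-02,  5.25522708e-06]), 'eef_pos': array([ 0.24248491, -0.52051099,  0.23010592]), 'ee_rot': array([-3.13928697e+00, -3.14949101e-04,  4.35818215e-01]), 'wrist_force': array([-0.15173699, -0.18216699,  0.05148424]), 'moment': array([0.07374136, 0.00030262, 0.0158735 ]), 'finger_gap': 0.08548668171095744}
scene pos [ 0.14106434 -0.69986138  1.02451132]
scene surface 0.71 [301. 217.] [ 0.506 -0.076  0.05 ]
scene tray 0.78 [356. 268.] [ 0.556 -0.282  0.006]
scene tray 0.62 [286. 223.] [ 0.473 -0.04   0.006]
scene board 0.77 [302. 228.] [ 0.505 -0.078  0.   ]
scene rest 0.8 [260. 148.] [0.565 0.294 0.   ]
scene pocket 0.72 [259. 138.] [0.571 0.297 0.045]
scene mug 0.73 [315. 140.] [0.753 0.225 0.   ]
scene mug 0.45 [355. 269.]
[... 346 characters left out ...]
 pos [-0.04808186  0.55692195  1.06361282]
side surface 0.87 [339. 219.] [ 0.501 -0.076  0.05 ]
side surface 0.7 [207. 243.] [0.717 0.251 0.05 ]
side surface 0.46 [371. 184.] [ 0.523 -0.251  0.05 ]
side tray 0.9 [368. 186.] [ 0.55  -0.274  0.006]
side board 0.78 [337. 227.] [ 0.512 -0.077  0.   ]
side rest 0.97 [232. 295.] [0.56  0.294 0.   ]
side pocket 0.93 [228. 284.] [0.567 0.292 0.045]
side mug 0.97 [207. 240.] [0.765 0.228 0.   ]
side tumbler 0.61 [327. 208.] [ 0.587 -0.111  0.   ]
side piece_a 0.77 [325. 211.] [ 0.555 -0.069  0.05 ]
side piece_a 0.64 [348. 192.] [ 0.555 -0.176  0.05 ]
side piece_a 0.5 [343. 230.] [ 0.464 -0.052  0.05 ]
side scraper 0.97 [231. 286.] [0.559 0.292 0.045]
```

Run:
```python
import cv2
a=cv2.imread('pics/scene0.png')[80:400,180:460];b=cv2.imread('pics/side0.png')[120:360,130:470]
cv2.imwrite('pics/v1.png',cv2.resize(a,None,fx=1.9,fy=1.85,interpolation=cv2.INTER_CUBIC));cv2.imwrite('pics/v2.png',cv2.resize(b,None,fx=2.3,fy=2.3,interpolation=cv2.INTER_CUBIC))
```

```text
(no output)
```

View pics/v1.png

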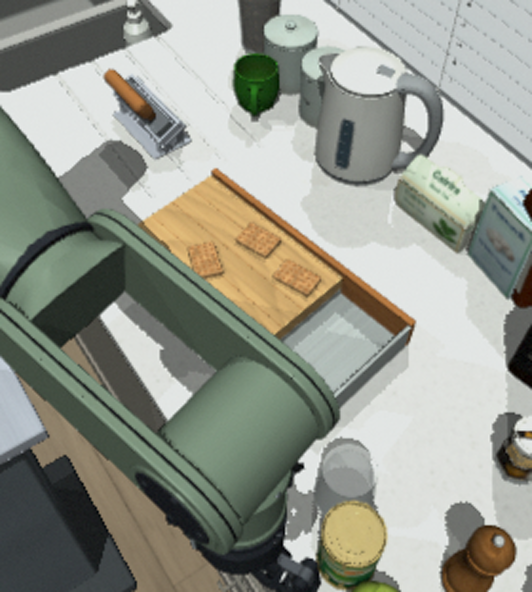

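View pics/v2.png

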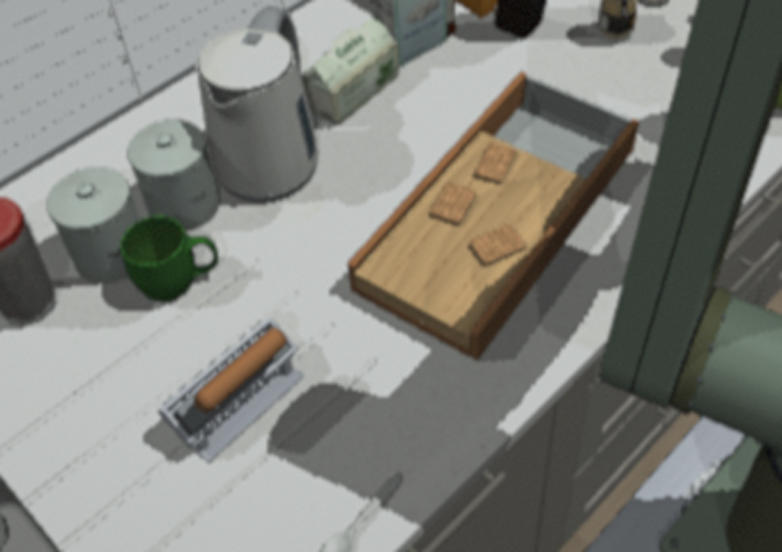

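Both views show the same layout:
- **Pieces:** three lie mid-board, at side pixels (325,211), (348,192) and (343,230).
- **Scraper:** in the rest at side (231,286), leaning toward the robot.
- **Mug and tumbler:** the mug is behind the rest at side (207,240). The tumbler is right of the tray at scene (362,335).

Next I'll fit poses from the silhouettes.

```bash
cat >> h.py <<'E'
from scipy.optimize import minimize
def box(x0,x1,y0,y1,z0,z1):return np.array([[x,y,z] for x in(x0,x1) for y in(y0,y1) for z in(z0,z1)])
LEAN=np.deg2rad(28)
SCR=[box(-.017,.017,-.073,.073,0,.027),box(-.013,.013,-.06,.06,.05,.09),box(-.006,.006,-.055,.055,.02,.055)]
def lean(P):return P@Rn.from_euler('y',-LEAN).as_matrix().T+[0,0,.045]
def mask(c,parts,x,y,yaw,sc=4):
    m=np.zeros((400,640),np.uint8)
    for P in parts:
        X=P@Rn.from_euler('z',yaw).as_matrix().T+[x,y,0]
        cv2.fillConvexPoly(m,cv2.convexHull(np.round(proj(c,X)*16).astype(np.int32)),1,cv2.LINE_8,4)
    return m>0
def fit(cs,regs,parts,p0,ign=None):
    def f(p):
        e=0
        for c,r in zip(cs,regs):
            m=mask(c,parts,*p);e-=(m&r).sum()/(m|r).sum()
        return e/len(cs)
    b=None
    for dy in(-.15,0,.15):
        q=np.array(p0,float);q[2]+=dy
        S=np.vstack([q]+[q+d for d in np.diag([.015,.015,.15])])
        r=minimize(f,q,method='Nelder-Mead',options=dict(initial_simplex=S,xatol=1e-4,fatol=1e-5))
        if b is None or r.fun<b.fun:b=r
    return b
E
python3 - <<'E'
from h import *
BOARD=[np.vstack([box(-.098,.098,-.287,.15,0,.05),box(-.098,-.086,-.287,.15,0,.062),box(.086,.098,-.287,.15,0,.062),box(-.098,.098,-.287,-.283,0,.058)])]
R=[lean(p) for p in SCR]
cs={n:cam(n) for n in('scene','side')}
for k,parts,p0,v in(('board',BOARD,(.503,-.077,.24),('side',)),('scraper',R,(.56,.292,-.1),('side','scene')),('scraper',R,(.56,.292,-.1),('side',)),('scraper',R,(.56,.292,-.1),('scene',))):
    rg=[silhouettes(n,k)[0]['region'] for n in v]
    b=fit([cs[n] for n in v],rg,parts,p0);print(k,v,b.x,np.rad2deg(b.x[2]),b.fun)
E
```

```text
board ('side',) [ 0.51382906 -0.07538789  0.18388289] 10.535713788954608 -0.8595218270488878
scraper ('side', 'scene') [0.56293678 0.29316903 0.05365027] 3.073933801529905 -0.8152602227948896
scraper ('side',) [0.56307317 0.29020473 0.05111826] 2.928860274649487 -0.9164705882352941
scraper ('scene',) [0.55876811 0.30263186 0.08728906] 5.001294729750626 -0.7429718875502008
```

>>> step_arm --pt "20 -20 -20" --pt "40 -40 -20" --pt "43 -44 -10" --pt "43 -44 -10" --pt "43 -44 -10" --pt "43 -44 0" --pt "43 -44 0" --pt "43 -44 0" --pt "43 -44 0" --pt "43 -44 0" --pt "43 -44 0" --pt "43 -44 0" --turn '[0,0,0,0,0,0,0,0,0,0,0,0]' --fingers '[85,85,85,85,85,85,85,85,85,85,85,85]'

```text
clock: 2.85
eef_pos: [0.4763, 0.1409, 0.3017]
ee_rot: [3.141, -0.001, 0.436]
wrist_force: [0.5, -0.1, 0.4]
finger_gap: 0.085
```

>>> step_arm --pt "43 -44 0" --pt "43 -44 0" --pt "25 -25 0" --pt "0 0 0" --pt "0 0 0" --pt "0 0 0" --pt "0 0 0" --pt "0 0 0" --pt "0 0 0" --pt "0 0 0" --pt "0 0 0" --turn '[0,0,0,-10,-10,-10,-10,-10,-10,-8,0]' --fingers '[85,85,85,85,85,85,85,85,85,85,85]'

```text
clock: 4.22
eef_pos: [0.5288, 0.2881, 0.3012]
ee_rot: [-3.142, 0.0, 1.621]
wrist_force: [-0.9, 0.4, 0.3]
finger_gap: 0.0849
```

Run:
```python
from h import *
s=sense();print(s['eef_pos'],s['ee_rot'],s['joint_positions'])
c=cam('wrist');cv2.imwrite('pics/w1.png',c['img'])
R=[lean(p) for p in SCR]
rs=silhouettes('wrist','scraper');print([(r['score'],r['bbox']) for r in rs], [p for p in pinpoint('wrist','pocket')])
im=c['img'].copy()
for p,col in(((.563,.292,.054),(255,0,0)),):
    m=mask(c,R,*p);im[cv2.morphologyEx(m.astype(np.uint8),cv2.MORPH_GRADIENT,np.ones((3,3)))>0]=col
if rs:
    b=fit([c],[rs[0]['region']],R,(.563,.292,.05));print(b.x,np.rad2deg(b.x[2]),b.fun)
    m=mask(c,R,*b.x);im[cv2.morphologyEx(m.astype(np.uint8),cv2.MORPH_GRADIENT,np.ones((2,2)))>0]=(0,0,255)
cv2.imwrite('pics/w1o.png',im)
```

```text
[0.52876005 0.28812851 0.30123331] [-3.14151264e+00  3.03623026e-05  1.62097016e+00] [ 3.55289187e-01  2.20528072e-01  1.38108218e+00 -4.92548633e-06
  1.54006784e+00  3.05115510e-01]
[(0.69, [294.4, 92.5, 354.7, 231.3])] [{'location': [338.4, 160.1], 'score': 0.97}]
[0.5631546  0.29213175 0.03481361] 1.9946728799355389 -0.8522203348701771
```

View pics/w1o.png

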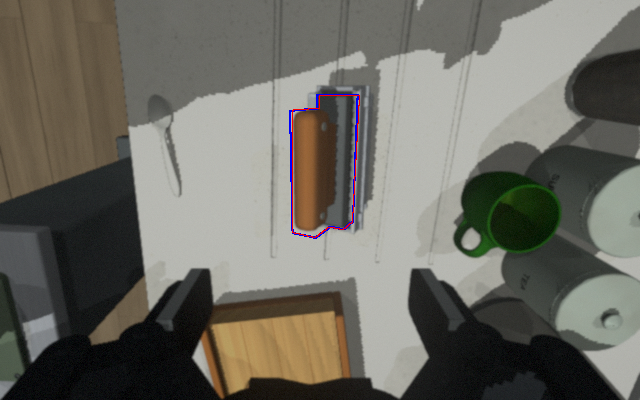

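The wrist view shows the scraper at pixels (294–355, 92–231). The model outline matches it, and its handle lies along the tool's x axis. Descending.

>>> step_arm --pt "2 1.5 50" --pt "0 0 60" --pt "0 0 50" --pt "0 0 30" --pt "0 0 21" --pt "0 0 0" --pt "0 0 0" --pt "0 0 0" --pt "0 0 0" --pt "0 0 0" --pt "0 0 0" --turn '[0,0,0,0,0,0,0,0,0,0,0]' --fingers '[85,85,85,85,85,85,20,20,20,20,20]'

```text
clock: 5.75
eef_pos: [0.532, 0.2907, 0.0935]
ee_rot: [3.137, -0.001, 1.623]
wrist_force: [-2.1, -1.9, 8.9]
finger_gap: 0.0372
```

>>> step_arm --pt "0 0 0" --pt "0 0 0" --pt "0 0 0" --turn '[0,0,0]' --fingers '[10,10,10]'

```text
clock: 6.12
eef_pos: [0.532, 0.2907, 0.0936]
ee_rot: [3.137, -0.001, 1.623]
wrist_force: [-2.0, -1.9, 7.8]
finger_gap: 0.0371
```

>>> step_arm --pt "0 -2.5 -4.5" --pt "0 -2.5 -4.5" --pt "0 -3.5 -6.5" --pt "0 -4.7 -8.8" --pt "0 -4.7 -8.8" --pt "0 -4.7 -8.8" --pt "0 -4.7 -8.8" --pt "0 0 -20" --pt "0 0 -30" --pt "0 0 -20" --pt "0 0 0" --turn '[0,0,0,0,0,0,0,0,0,0,0]' --fingers '[10,10,10,10,10,10,10,10,10,10,10]'

```text
clock: 7.5
eef_pos: [0.5042, 0.2894, 0.2136]
ee_rot: [3.137, -0.002, 1.623]
wrist_force: [-0.1, 1.5, -2.3]
finger_gap: 0.0364
```

Run:
```python
from h import *
s=sense();print(s['eef_pos'],s['ee_rot'],s['finger_gap'],s['wrist_force'],s['moment'])
c=cam('side');d=cam('scene');w=cam('wrist')
print([(n,r['score'],r['bbox']) for n in('side','scene') for r in silhouettes(n,'scraper')])
a=cv2.resize(c['img'][190:350,130:330],None,fx=2,fy=2);b=cv2.resize(d['img'][60:220,180:380],None,fx=2,fy=2)
cv2.imwrite('pics/c2.png',np.vstack([np.hstack([a,b]),cv2.resize(w['img'],(800,500))[230:]]))
```

```text
[0.5041634  0.28941581 0.21357484] [ 3.13673942e+00 -1.64568927e-03  1.62274609e+00] 0.036434973346965965 [-0.11925279  1.48312425 -2.25920747] [-0.00330688  0.02535787  0.00748705]
[('side', 0.55, [199.2, 238.6, 254.1, 291.9]), ('scene', 0.91, [229.5, 95.9, 260.5, 131.1])]
```

View pics/c2.png

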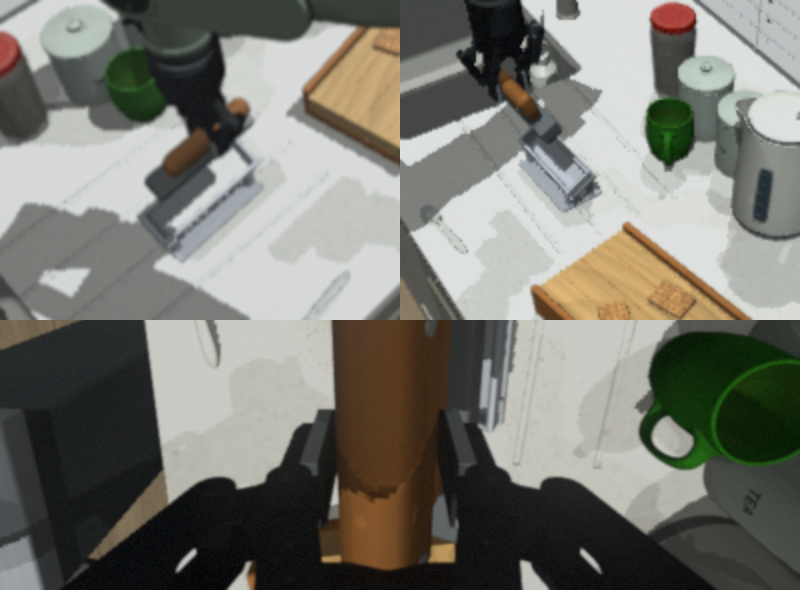

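The scraper is out, but it is still at its 28° lean in the jaws (gap 36 mm, against 26 mm when aligned). I'll straighten it by pushing its foot against the fixed +y end face of the board, which needs an accurate board pose.

```bash
cat >> h.py <<'E'
LINES=[]
for x in(-.098,-.086,.086,.098):LINES.append(([x,.15,.062],[x,-.287,.062]))
LINES+=[([-.086,.15,.05],[.086,.15,.05]),([-.086,-.15,.05],[.086,-.15,.05])]
def b2w(P,p):return np.atleast_2d(P)@Rn.from_euler('z',p[2]).as_matrix().T+[p[0],p[1],0]
E
python3 - <<'E'
from h import *
c=cam('side')
W=np.array([onz(c,p,.062)[:2] for p in((283.5,235),(357.4,151.7),(336.5,272.2),(407,173.5))])
B=np.array([[.098,.15],[.098,-.287],[-.098,.15],[-.098,-.287]])
from scipy.optimize import least_squares
f=lambda p:(b2w(np.c_[B,B[:,0]*0],p)[:,:2]-W).ravel()
r=least_squares(f,[.505,-.076,.22]);print(r.x,np.rad2deg(r.x[2]),f(r.x).round(3))
# refine on gradient: wooden segmentation edge dist
def over(c,p,name,crop):
    k=3;im=cv2.resize(c['img'],None,fx=k,fy=k,interpolation=cv2.INTER_CUBIC)
    for a,b in LINES:
        q=(proj(c,b2w([a,b],p))*k+k/2).astype(int);cv2.line(im,tuple(q[0]),tuple(q[1]),(255,0,0),1,cv2.LINE_AA)
    x0,y0,x1,y1=[k*v for v in crop];cv2.imwrite(name,im[y0:y1,x0:x1])
    return
over(c,r.x,'pics/b1.png',(260,140,430,300))
E
```

```text
[ 0.50285392 -0.06486388  0.17894255] 10.252652733938275 [ 0.001  0.014  0.001  0.     0.004 -0.009 -0.006 -0.005]
```

View pics/b1.png

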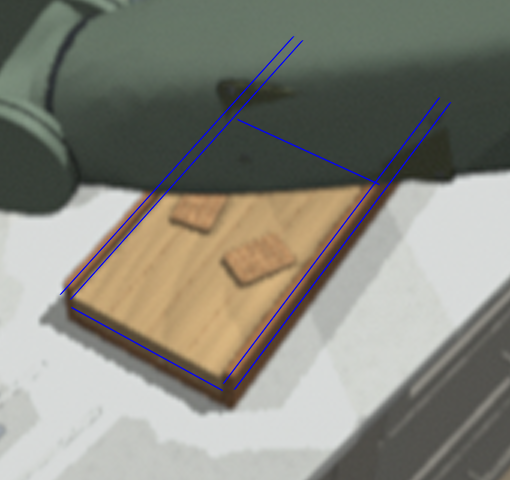

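Run:
```python
from h import *
cs=[cam('side'),cam('scene')];ims=[cv2.imread('pics/side0.png'),cv2.imread('pics/scene0.png')]
E=LINES+[([-.098,.15,.062],[-.086,.15,.062]),([.098,.15,.062],[.086,.15,.062]),([-.098,-.287,.058],[.098,-.287,.058])]
pts=np.vstack([np.linspace(a,b,80 if abs(a[1]-b[1])>.3 else 40) for a,b in E])
def G(im,s):
    g=0
    for ch in cv2.split(cv2.cvtColor(im,cv2.COLOR_BGR2LAB)):
        b=cv2.GaussianBlur(ch.astype(np.float32),(0,0),s);g=g+np.hypot(cv2.Sobel(b,5,1,0),cv2.Sobel(b,5,0,1))
    return np.minimum(g,np.percentile(g,97))
best=None
for v in([0],[0,1]):
  p=np.array([.504,-.076,.2])
  for s,st in((3,.015),(1.5,.006),(.8,.003)):
    gs=[G(im,s) for im in ims]
    def f(p):
        e=0
        for i in v:
            q=proj(cs[i],b2w(pts,p)).astype(np.float32);e-=cv2.remap(gs[i],q[:,0].reshape(1,-1),q[:,1].reshape(1,-1),1).mean()/gs[i].mean()
        return e
    rs=[]
    for dy in(-.06,-.03,0,.03,.06):
        q=p+[0,0,dy*(s/3)];S=np.vstack([q]+[q+d for d in np.diag([st,st,st*4])])
        rs.append(minimize(f,q,method='Nelder-Mead',options=dict(initial_simplex=S,xatol=1e-5)))
    b=min(rs,key=lambda r:r.fun);p=b.x
  print(v,p,np.rad2deg(p[2]),b.fun)
k=3;out=[]
for c,im,(x0,y0,x1,y1) in((cs[0],ims[0],(270,140,420,290)),(cs[1],ims[1],(240,160,405,300))):
    im=cv2.resize(im,None,fx=k,fy=k,interpolation=cv2.INTER_CUBIC)
    for a,b in E:
        q=(proj(c,b2w([a,b],p))*k+k/2).astype(int);cv2.line(im,tuple(q[0]),tuple(q[1]),(255,0,0),1,cv2.LINE_AA)
    out.append(cv2.resize(im[k*y0:k*y1,k*x0:k*x1],(400,400)))
cv2.imwrite('pics/b2.png',np.hstack(out))
```

```text
[0] [ 0.51306627 -0.07144668  0.17707945] 10.145905221443854 -4.382675647735596
[0, 1] [ 0.51220676 -0.0734761   0.17509715] 10.032327716696589 -8.565938949584961
```

View pics/b2.png

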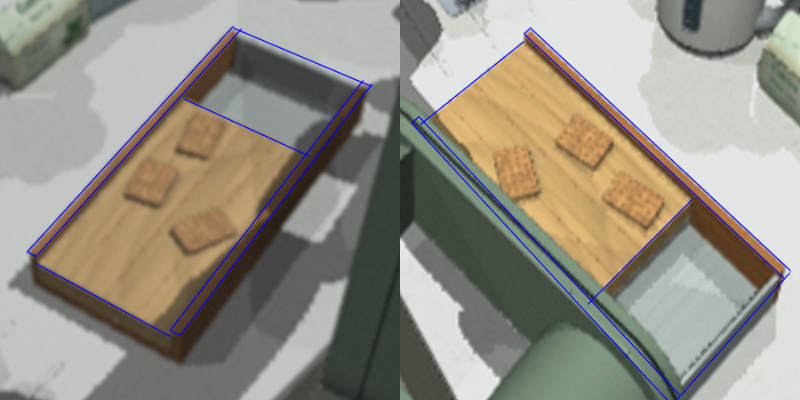

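The overlay now lies on the board edges in both views, giving the board at (0.512, -0.0735) with yaw 10.0°. Next I'll carry the scraper to beyond the +y end and turn it to the board's yaw.

>>> step_arm --pt "-30 -7 0" --pt "-50 -12 0" --pt "-50 -12 0" --pt "-24 -6 0" --pt "0 0 0" --pt "0 0 0" --pt "0 0 0" --pt "0 0 0" --pt "0 0 0" --pt "0 0 0" --pt "0 0 0" --pt "0 0 0" --turn '[0,0,0,0,10,10,10,10,10,10,10,10]' --fingers '[10,10,10,10,10,10,10,10,10,10,10,10]'

```text
clock: 9.4
eef_pos: [0.4738, 0.1331, 0.2107]
ee_rot: [-3.141, 0.0, 0.221]
wrist_force: [0.1, 0.4, -2.3]
finger_gap: 0.0366
```

>>> step_arm --pt "0 0 0" --pt "0 0 40" --pt "0 0 40" --pt "0 0 35" --pt "0 0 0" --turn '[3,0,0,0,0]' --fingers '[10,10,10,10,10]'

```text
clock: 10.02
eef_pos: [0.4706, 0.1328, 0.0929]
ee_rot: [-3.141, 0.008, 0.174]
wrist_force: [-1.3, -1.1, -1.4]
finger_gap: 0.0369
```

>>> step_arm --pt "0 0 14" --pt "5 5 0" --pt "0 5 0" --pt "0 4 0" --pt "0 4 0" --pt "0 4 0" --turn '[0,0,0,0,0,0]' --fingers '[10,10,10,10,10,10]'

```text
clock: 10.78
eef_pos: [0.4835, 0.1125, 0.0831]
ee_rot: [-3.141, -0.002, 0.173]
wrist_force: [-1.0, 4.4, 3.2]
finger_gap: 0.0236
```

Run:
```python
from h import *
c=cam('side');d=cam('scene');w=cam('wrist')
a=cv2.resize(c['img'][180:310,220:380],(400,325));b=cv2.resize(d['img'][110:240,190:350],(400,325))
cv2.imwrite('pics/c3.png',np.vstack([np.hstack([a,b]),cv2.resize(w['img'],(800,500))[230:]]))
```

```text
(no output)
```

View pics/c3.png

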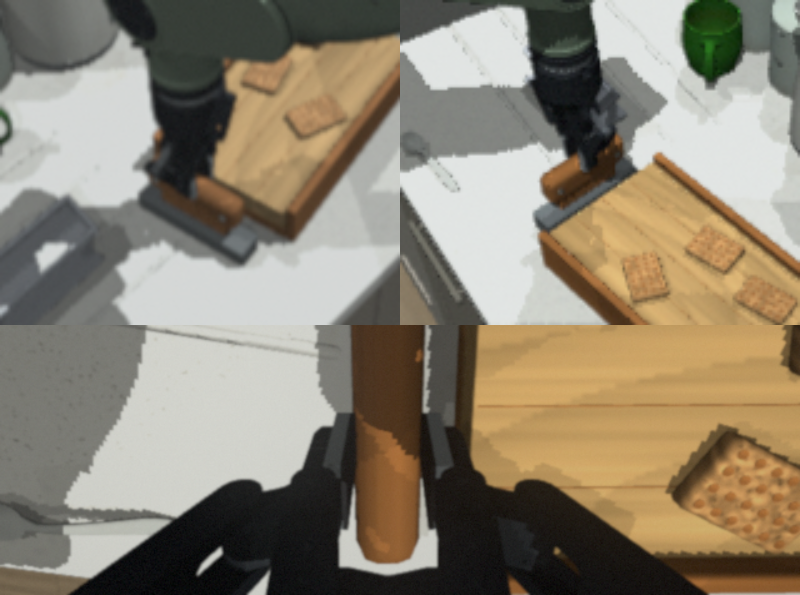

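The scraper now sits upright in the jaws (gap about 24 mm) and parallel to the board end. Next: lift it over the end rim and lower it onto the free +y strip.

>>> step_arm --pt "-4 -10 -20" --pt "0 0 -50" --pt "0 30 0" --pt "0 40 0" --pt "0 10 0" --pt "0 0 20" --pt "0 0 15" --pt "0 0 0" --turn '[0,0,0,0,0,0,0,0]' --fingers '[10,10,10,10,10,10,10,10]'

```text
clock: 11.92
eef_pos: [0.4947, 0.0437, 0.1279]
ee_rot: [3.141, -0.007, 0.175]
wrist_force: [-21.2, 2.5, 58.1]
finger_gap: 0.0241
```

```bash
cat >> h.py <<'E'
BD=np.array([.512,-.0735,.175])
def tb():
    s=sense();d=s['eef_pos'][:2]-BD[:2];cc,ss=np.cos(BD[2]),np.sin(BD[2])
    return np.round([d[0]*cc+d[1]*ss,-d[0]*ss+d[1]*cc,s['eef_pos'][2],np.rad2deg(s['ee_rot'][2])],4),s['wrist_force'].round(1),round(s['finger_gap'],4)
E
python3 - <<'E'
from h import *
print(tb())
for n in('side','scene'):
    c=cam(n);s=sense()
    rs=silhouettes(n,'scraper')
    if not rs:continue
    t=sense()['eef_pos']
    for h in(-.045,-.05,-.055,-.06,-.065):
        P=[p@Rn.from_euler('z',np.pi/2).as_matrix().T+[0,0,t[2]+h] for p in SCR]
        m=mask(c,P,t[0],t[1],BD[2]);r=rs[0]['region'];ys=lambda a:np.percentile(np.nonzero(a)[0],[95,99.5])
        print(n,h,round(rs[0]['score'],2),(m&r).sum()/(m|r).sum(),(r&~m).sum(),ys(r),ys(m))
E
```

```text
(array([3.40000e-03, 1.18500e-01, 1.27900e-01, 1.00307e+01]), array([-21.2,   2.5,  58.1]), 0.0241)
side -0.045 0.64 0.4651860744297719 257 [253. 256.] [246. 251.]
side -0.05 0.64 0.5168539325842697 204 [253. 256.] [247. 252.]
side -0.055 0.64 0.5730994152046783 150 [253. 256.] [248. 253.]
side -0.06 0.64 0.6211717709720372 99 [253. 256.] [249. 254.]
side -0.065 0.64 0.6787204450625869 56 [253. 256.] [250. 255.]
scene -0.045 0.77 0.389873417721519 304 [204. 207.] [196. 200.]
scene -0.05 0.77 0.43344262295081964 259 [204. 207.] [197. 201.]
scene -0.055 0.77 0.49490835030549896 191 [204. 207.] [198. 203.]
scene -0.06 0.77 0.540084388185654 152 [204. 207.] [199. 204.]
scene -0.065 0.77 0.6004431314623339 107 [204. 207.] [200. 205.]
```

>>> step_arm --pt "0 0 -10" --pt "0 0 -10" --turn '[0,0]' --fingers '[10,10]'

```text
clock: 12.38
eef_pos: [0.4899, 0.0431, 0.1367]
ee_rot: [-3.141, 0.002, 0.175]
wrist_force: [-0.5, 0.7, -2.8]
finger_gap: 0.0238
```

Run:
```python
from h import *
print(tb())
o=[]
for n,(x0,y0,x1,y1) in(('side',(240,190,400,290)),('scene',(200,120,360,220))):
    c=cam(n);t=sense()['eef_pos'];rs=silhouettes(n,'scraper');r=rs[0]['region'];best=[]
    for h in np.arange(-.1,-.04,.004):
      for dx in(-.02,-.01,0,.01,.02):
        P=[p@Rn.from_euler('z',np.pi/2).as_matrix().T+[dx,0,t[2]+h] for p in SCR]
        m=mask(c,P,t[0],t[1],BD[2]);best.append(((m&r).sum()/(m|r).sum(),round(h,3),dx))
    print(n,sorted(best)[-4:])
    o.append(cv2.resize(c['img'][y0:y1,x0:x1],(800,500))[::1][:,:])
w=cam('wrist')
cv2.imwrite('pics/c4.png',np.vstack([np.hstack([cv2.resize(q,(400,250)) for q in o]),cv2.resize(w['img'],(800,500))[180:]]))
```

```text
(array([-1.40000e-03,  1.18600e-01,  1.36700e-01,  1.00018e+01]), array([-0.5,  0.7, -2.8]), 0.0238)
side [(np.float64(0.6753623188405797), np.float64(-0.08), -0.01), (np.float64(0.6780028943560058), np.float64(-0.076), -0.01), (np.float64(0.6825164594001463), np.float64(-0.084), 0), (np.float64(0.6836734693877551), np.float64(-0.08), 0)]
scene [(np.float64(0.713946117274168), np.float64(-0.08), -0.01), (np.float64(0.7157726180944756), np.float64(-0.084), 0), (np.float64(0.7241935483870968), np.float64(-0.08), 0), (np.float64(0.7256), np.float64(-0.076), -0.01)]
```

View pics/c4.png

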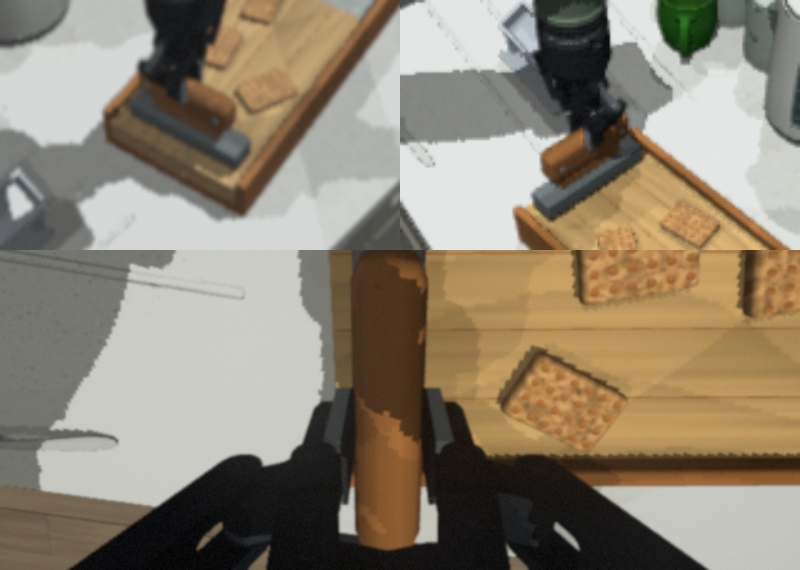

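The scraper is upright but slipped in the snap: its underside is about 79 mm below the TCP, so the contact was the board surface. I'll set it down and regrip it lower.

>>> step_arm --pt "0 0 6" --pt "0 0 2" --pt "0 0 0" --pt "0 0 0" --pt "0 0 0" --pt "0 0 0" --pt "0 0 12" --pt "0 0 12" --pt "0 0 0" --turn '[0,0,0,0,0,0,0,0,0]' --fingers '[10,10,10,60,60,60,60,60,60]'

```text
clock: 13.75
eef_pos: [0.4892, 0.0428, 0.103]
ee_rot: [-3.141, 0.004, 0.174]
wrist_force: [-0.6, -0.2, -0.2]
finger_gap: 0.0599
```

>>> step_arm --pt "0 0 0" --pt "0 0 0" --pt "0 0 0" --pt "0 0 0" --pt "0 0 0" --turn '[0,0,0,0,0]' --fingers '[10,10,10,10,10]'

```text
clock: 14.38
eef_pos: [0.4914, 0.0426, 0.1054]
ee_rot: [3.141, -0.001, 0.174]
wrist_force: [-0.4, 0.4, 2.1]
finger_gap: 0.0252
```

Run:
```python
from h import *
print(tb())
o=[]
for n,(x0,y0,x1,y1) in(('side',(240,190,400,290)),('scene',(200,120,360,220))):
    c=cam(n);t=sense()['eef_pos'];rs=silhouettes(n,'scraper');r=rs[0]['region'];best=[]
    for dy in np.arange(-.02,.021,.005):
      for dx in np.arange(-.02,.021,.005):
        P=[p@Rn.from_euler('z',np.pi/2).as_matrix().T+[dx,dy,.05] for p in SCR]
        m=mask(c,P,t[0],t[1],BD[2]);best.append((round((m&r).sum()/(m|r).sum(),3),round(dx,3),round(dy,3)))
    print(n,sorted(best)[-4:])
    for k in range(1):o.append(cv2.resize(c['img'][y0:y1,x0:x1],(400,250)))
w=cam('wrist')
for r in silhouettes('wrist','piece_a')+[q for q in []]:print('piece',r['score'],r['bbox'])
cv2.imwrite('pics/c5.png',np.vstack([np.hstack(o),cv2.resize(w['img'],(800,500))[180:]]))
```

```text
(array([-1.0000e-04,  1.1800e-01,  1.0540e-01,  9.9725e+00]), array([-0.4,  0.4,  2.1]), 0.0252)
side [(np.float64(0.614), np.float64(-0.005), np.float64(0.0)), (np.float64(0.618), np.float64(-0.005), np.float64(-0.005)), (np.float64(0.622), np.float64(0.0), np.float64(0.0)), (np.float64(0.623), np.float64(0.0), np.float64(-0.005))]
scene [(np.float64(0.649), np.float64(-0.01), np.float64(0.0)), (np.float64(0.651), np.float64(-0.005), np.float64(-0.005)), (np.float64(0.656), np.float64(-0.01), np.float64(-0.005)), (np.float64(0.66), np.float64(-0.005), np.float64(0.0))]
piece 0.89 [628.1, 151.5, 639.9, 216.9]
piece 0.73 [480.8, 108.4, 595.7, 205.0]
piece 0.7 [416.3, 245.7, 528.2, 336.0]
```

Regripped well: gap 25 mm, standing on the board at y = +0.118. Sweeping now.

>>> step_arm --pt "2 5 0" --pt "2 10 0" --pt "0 12 0" --pt "0 12 0" --pt "0 12 0" --pt "0 12 0" --pt "0 12 0" --pt "0 12 0" --pt "0 12 0" --pt "0 12 0" --pt "0 12 0" --pt "0 8 0" --turn '[0,0,0,0,0,0,0,0,0,0,0,0]' --fingers '[10,10,10,10,10,10,10,10,10,10,10,10]'

```text
clock: 16.18
eef_pos: [0.5175, -0.0844, 0.1055]
ee_rot: [-3.138, -0.001, 0.173]
wrist_force: [1.5, -1.3, -1.5]
finger_gap: 0.0253
```

Run:
```python
from h import *
print(tb())
c=cam('side');d=cam('scene');w=cam('wrist')
a=cv2.resize(c['img'][140:270,260:420],(400,325));b=cv2.resize(d['img'][140:300,230:427],(400,325))
cv2.imwrite('pics/c6.png',np.vstack([np.hstack([a,b]),cv2.resize(w['img'],(800,500))[225:]]))
```

```text
(array([ 3.6000e-03, -1.1600e-02,  1.0550e-01,  9.9371e+00]), array([ 1.5, -1.3, -1.5]), 0.0253)
```

View pics/c6.png

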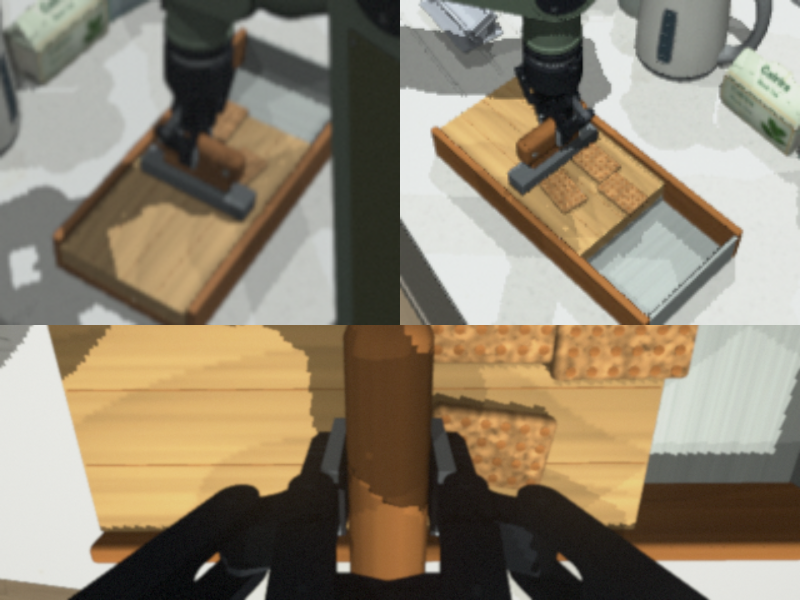

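All three pieces are in front of the foot and moving with it, and the board behind is clean. Continuing to the edge.

>>> step_arm --pt "-1 8 1.5" --pt "-1 12 0" --pt "0 12 0" --pt "0 12 0" --pt "0 12 0" --pt "0 12 0" --pt "0 12 0" --pt "0 12 0" --pt "0 12 0" --pt "0 12 0" --pt "0 10 0" --pt "0 8 0" --turn '[0,0,0,0,0,0,0,0,0,0,0,0]' --fingers '[10,10,10,10,10,10,10,10,10,10,10,10]'

```text
clock: 17.82
eef_pos: [0.5396, -0.2158, 0.1055]
ee_rot: [-3.137, -0.002, 0.174]
wrist_force: [-2.2, 15.0, 12.6]
finger_gap: 0.0253
```

Run:
```python
from h import *
print(tb())
d=cam('scene');print([(round(r['score'],2),r['bbox']) for r in silhouettes('scene','piece_a')]);w=cam('wrist');print([(round(r['score'],2),r['bbox']) for r in silhouettes('wrist','piece_a')])
b=cv2.resize(d['img'][140:300,230:427],(400,325))
cv2.imwrite('pics/c7.png',np.hstack([b,cv2.resize(w['img'],(400,325))]))
```

```text
(array([ 2.4000e-03, -1.4500e-01,  1.0550e-01,  9.9447e+00]), array([-2.2, 15. , 12.6]), 0.0253)
[(0.77, [330.6, 250.3, 347.7, 272.3]), (0.54, [348.8, 237.6, 367.2, 254.4])]
[(0.96, [354.0, 209.7, 373.2, 270.0]), (0.93, [351.1, 113.4, 416.0, 197.6]), (0.67, [370.6, 138.5, 471.8, 202.2])]
```

View pics/c7.png

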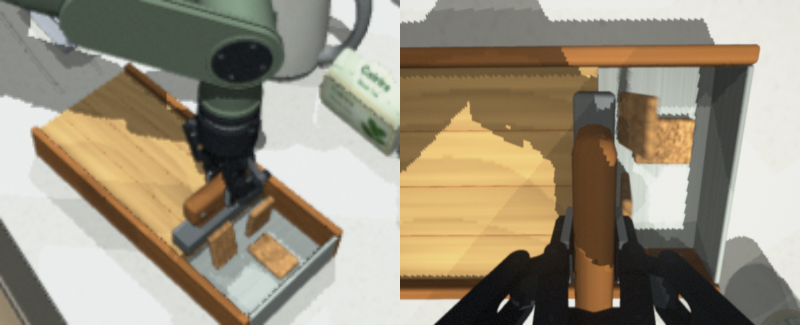

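The scene view shows all three pieces in the tray: one lies flat at crop (273,255) and two stand leaning near the board's edge at (222,243) and (260,215). I'll back off and check that they settle.

>>> step_arm --pt "0 -5 0" --pt "0 -10 0" --pt "0 -15 0" --pt "0 -20 0" --pt "0 -20 0" --pt "0 -15 0" --pt "0 -5 0" --pt "0 0 0" --turn '[0,0,0,0,0,0,0,0]' --fingers '[10,10,10,10,10,10,10,10]'

```text
clock: 19.02
eef_pos: [0.5251, -0.1303, 0.1054]
ee_rot: [3.138, -0.004, 0.175]
wrist_force: [2.3, -2.3, 8.7]
finger_gap: 0.0255
```

Run:
```python
from h import *
print(tb())
d=cam('scene');print([(round(r['score'],2),np.round(r['bbox'])) for r in silhouettes('scene','piece_a')]);w=cam('wrist')
e=cam('side')
for n,c in(('scene',d),('wrist',w)):
  for r in pinpoint(n,'piece_a'):
    for z in(.01,.03):
        q=onz(c,r['location'],z)[:2]-BD[:2];cc,ss=np.cos(BD[2]),np.sin(BD[2]);print(n,round(r['score'],2),r['location'],z,np.round([q[0]*cc+q[1]*ss,-q[0]*ss+q[1]*cc],3))
a=cv2.resize(d['img'][170:290,270:417],(400,325));b=cv2.resize(e['img'][130:260,280:440],(400,325))
cv2.imwrite('pics/c8.png',np.vstack([np.hstack([a,b]),cv2.resize(w['img'],(800,500))[120:395]]))
```

```text
(array([ 3.00000e-03, -5.82000e-02,  1.05400e-01,  1.00266e+01]), array([ 2.3, -2.3,  8.7]), 0.0255)
[(0.6, array([334., 266., 365., 287.])), (0.47, array([352., 247., 378., 261.]))]
scene 0.69 [365.6, 252.5] 0.01 [ 0.061 -0.199]
scene 0.69 [365.6, 252.5] 0.03 [ 0.051 -0.206]
scene 0.55 [362.7, 266.4] 0.01 [ 0.021 -0.224]
scene 0.55 [362.7, 266.4] 0.03 [ 0.012 -0.23 ]
wrist 0.93 [529.8, 239.8] 0.01 [-0.025 -0.225]
wrist 0.93 [529.8, 239.8] 0.03 [-0.016 -0.211]
wrist 0.85 [539.9, 141.7] 0.01 [ 0.049 -0.218]
wrist 0.85 [539.9, 141.7] 0.03 [ 0.052 -0.204]
wrist 0.65 [547.1, 173.5] 0.01 [ 0.027 -0.227]
wrist 0.65 [547.1, 173.5] 0.03 [ 0.031 -0.213]
```

View pics/c8.png

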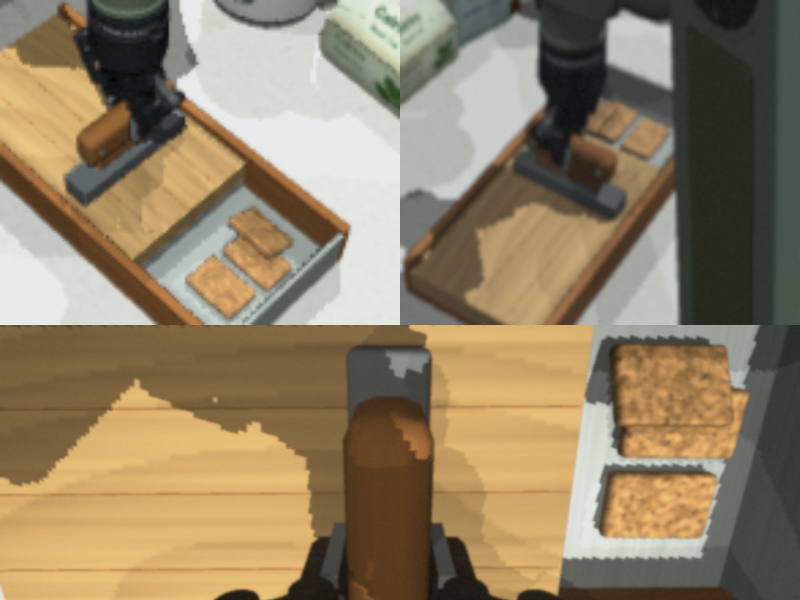

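All three pieces lie in the tray, two overlapping and one beside them, and the board is wiped clean. Releasing the scraper and raising the arm.

>>> step_arm --pt "0 0 -1" --pt "0 0 0" --pt "0 0 0" --pt "0 0 0" --pt "0 0 0" --pt "0 0 -15" --pt "0 0 -30" --pt "0 0 -50" --pt "0 0 -50" --pt "0 0 -20" --pt "0 0 0" --pt "0 0 0" --turn '[0,0,0,0,0,0,0,0,0,0,0,0]' --fingers '[10,10,75,75,75,75,75,75,75,75,75,75]'

```text
clock: 20.82
eef_pos: [0.5224, -0.129, 0.2685]
ee_rot: [-3.141, 0.002, 0.174]
wrist_force: [-0.1, -0.1, -0.2]
finger_gap: 0.0749
```

Run:
```python
from h import *
print(tb())
d=cam('scene');e=cam('side');w=cam('wrist')
for n,c in(('scene',d),('side',e),('wrist',w)):
    for k,z in(('scraper',.05),('mug',0),('tumbler',0)):
        for r in pinpoint(n,k)[:1]:print(n,k,round(r['score'],2),onz(c,r['location'],z).round(3))
    r=silhouettes(n,'scraper')[0]['region']
    for h in (0,):
        P=[p@Rn.from_euler('z',np.pi/2).as_matrix().T+[0,0,.05] for p in SCR];b=fit([c],[r],P,(.525,-.130,.175));print(b.x,b.fun)
a=cv2.resize(d['img'][170:290,270:417],(400,325));b=cv2.resize(e['img'][130:260,280:440],(400,325))
cv2.imwrite('pics/c9.png',np.vstack([np.hstack([a,b]),cv2.resize(w['img'],(800,500))[120:395]]))
```

```text
(array([ 5.0000e-04, -5.6500e-02,  2.6850e-01,  9.9683e+00]), array([-0.1, -0.1, -0.2]), 0.0749)
scene scraper 0.73 [ 0.524 -0.13   0.05 ]
[ 0.5191762  -0.13243121  0.2155001 ] -0.8661224489795918
side scraper 0.69 [ 0.513 -0.129  0.05 ]
side mug 0.86 [0.754 0.235 0.   ]
[ 0.52338563 -0.13484444  0.13401322] -0.8763308763308764
wrist scraper 0.93 [ 0.52  -0.135  0.05 ]
wrist tumbler 0.88 [ 0.433 -0.465  0.   ]
[ 0.52035732 -0.13143208  0.1758446 ] -0.918966737438075
```

View pics/c9.png

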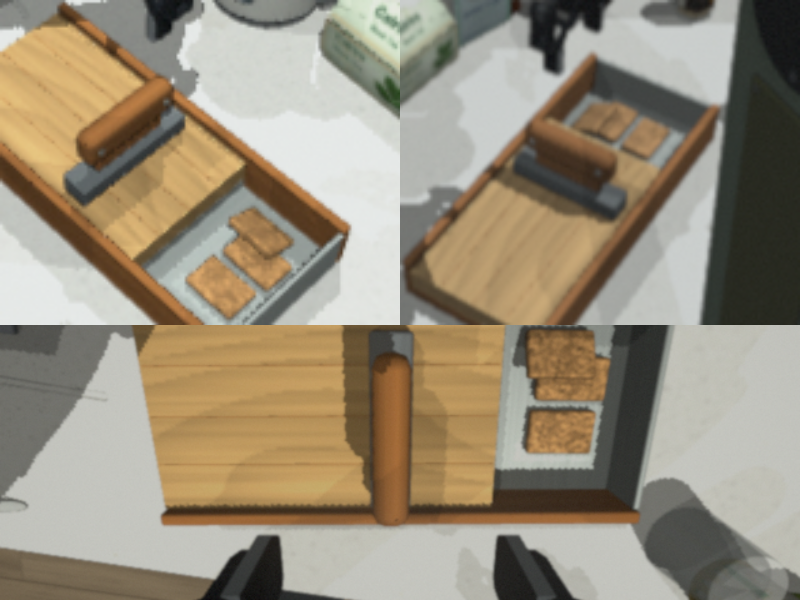

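The scraper stands upright and released on the wiped board, all three pieces lie in the tray, and the tumbler is undisturbed. Handing in.

```bash
python3 -c "
from bench import *
print(close_job())"
```

```text
the job is handed in; nothing more can be done
None
```

The job is handed in at about 21 s of the 51 s limit. `close_job()` gives no verdict, so the result below rests on my own last checks.

**What I did**
- I drew the scraper out of the rest along its lean and moved it to the board's +y end to straighten it there. It snapped upright in the jaws but slipped down in them.
- I set it on the free +y strip of the board and gripped it again lower down. On first touching the board there it pressed with 58 N, below the 120 N wrist limit.
- One sweep pushed all three pieces into the tray. I then backed off, released the scraper on the board and raised the arm clear.

**What the last checks showed**
- **Scraper:** it stands upright about 57 mm from the board's centre toward the tray. The wrist view fits an upright scraper well (0.92 overlap). The two fixed cameras agree on its position but differ by a few degrees on its yaw, which I put down to their distance.
- **Pieces:** all three are in the tray, two overlapping and one beside them. Two stood on edge during the sweep but lay down once the scraper backed off.
- **Mug and tumbler:** the tumbler is within about 3 mm of its first reading. The mug reads about 13 mm off its first reading, but only one camera located it, and nothing went near it, so I take that as measurement noise.
- **Robot:** the wrist force reads near zero, so the arm is touching nothing.

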